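# Set the stock tags of the vial bins

### The arm

A 6-joint arm with a two-finger parallel gripper is mounted at the origin on the work surface. World frame = base frame: x ahead of the robot, y to its left, z up, the work surface at z = 0. Lengths are in m, angles in rad, forces in N, time in s.
With the tool pointing down it reaches from about 0.275 to 0.75 m from the base axis. Payload 10.2 kg.
Tool frame: the origin (TCP) lies at the very end of the fingers, on their centre line; the grasp point (between the pads) lies 19 mm behind it; z points along the fingers, y is the line along which they close (so a half turn about z gives the same grasp; the last joint's range is limited). The gripper opens to 88 mm and grips with 3 to 60 N. Pads are 18 mm wide; open, the fingers measure 123 mm over their backs; the gripper's body (75 mm by 187 mm) begins 45 mm behind the grasp point.
Start: joints at [-1.495, 0.313, 1.498, -0, 1.331, -0.223], TCP at [0.155, -0.502, 0.239] pointing down, gripper open.
Joint ranges: [-2.94, 2.94], [-0.97, 2.17], [0.19, 2.56], [-1.23, 4.37], [0.02, 3.11], [-2.88, 2.88]. Speed limits (rad/s): [2.39, 2.39, 3.01, 3.14, 3.14, 3.14].

### API

Orientations are given as a unit quaternion [w, x, y, z].
In Python, from bench import manip gives the robot as it stands. Calls block until the motion is done:
- manip.movep(position, orientation): joint-space move of the TCP to a pose.
- manip.servo_line(position, feed=0.15, orientation=None, stop_force=None): straight line of the TCP; orientation=None keeps the orientation; feed is the mean speed in m/s. With stop_force (N) it stops when the force on the tool has changed by that much, and returns True; else False.
- manip.goto_joints(angles): joint-space move.
- manip.ungrasp() and manip.grasp(newtons=None): open the fingers fully, or close them until they stop; newtons is the grip in N (None keeps the last).
- manip.dwell(seconds).
- manip.ik(position, orientation): joint angles nearest the present ones, or None.
- manip.read_camera(name): name is "scene" or "top" or "wrist"; returns (picture, depth): 480x640x3 uint8, red, green, blue; 480x640 float32, m along the optical axis (not along the pixel's ray), 0 where there is no reading.
- manip.camera_params(name): a dict with "mtx" (3x3 intrinsics, pixels), "R" (3x3) and "t" (3): a world point X has camera coordinates R X + t. Camera axes: x right, y down, z forward; pixel columns grow to the right and rows downward; lengths in m; the calibration is good to about 2 mm. A picture is of the moment at which its call begins: read the wrist's pose just before it. camera_params takes no time and is no camera call; for the wrist camera it gives the pose at the moment of the call.
A pose or a line that the arm cannot do raises manip.IKError and nothing moves.
- manip.sign_off(): hands the job in; it is judged then, once.
Readings, each from a call of its own:
- manip.read_clock(): time.
- manip.read_q(): joint angles.
- manip.read_qvel(): joint speeds.
- manip.read_joint_torque(): joint torques, N m.
- manip.read_position(): TCP position.
- manip.read_eef_rot(): TCP orientation.
- manip.read_force(): force on the tool from outside, world axes, zero at the start.
- manip.read_torque(): the same for the moment, N m.
- manip.read_finger_gap(): opening from 0.0 (shut) to 1.0 (fully open).
- manip.read_grip_force(): force on a finger pad.
Only numpy, scipy, OpenCV 4.12 (cv2) and the standard library are available. Lean on these libraries where they do the work, as an engineer would, in place of code of your own. Each camera call takes 0.05 s, during which the arm holds its last target. There are 200 camera calls.

### The job

Four vial bins stand in a row on the laboratory bench, each with a hinged flip tag in front of it. With the fingertips, push over the tags that are wrong, so that only the completely full bin (all nine vials in place) has its tag leaning back towards the bin with the round disc mark up, and every part-used or empty bin has its tag leaning away from the bin with the bar mark up. Only tip the tags: do not lift or shift their stands, and leave the other things on the bench where they are.

Things in the scene. Friction and masses are not known exactly. Their poses are not given: they have to be found in the camera images.
- hinge_1 (a point): Middle of the hinge pin of a tag stand, 60 mm over the stand's underside, 68 mm over the table. Axes: y along the pin, z up, x level from the stand to the bin behind it. Stand: loose steel foot 56 x 60 mm (x, y), 20 mm high, about 0.6 kg, with two posts 5 mm thick, middles 53 mm apart in y, 66 mm high, that carry the pin. Four stands in a row, about 115 mm apart, one before each bin.
- tag_1 (a joint): Lean of the tag on the stand of hinge_1: white plate 46 mm wide, 45 mm long from pin to free edge, 4 mm thick, 20 g. 0 = upright; +0.8 rad = stop, leaning to the stand's +x (to the bin), round disc mark up; -0.8 rad = stop, leaning to -x (from the bin, to the robot), bar mark up. Swings freely with hardly any friction.
- hinge_2 (a point): Hinge pin of another stand, built and with axes as at hinge_1. The stands are shuffled along the row, so any stand may be before any bin.
- tag_2 (a joint): Lean of the tag on the stand of hinge_2; build and signs as tag_1. At a stop its free edge is 32 mm out from the pin and 31 mm above it, with open space beneath down to the board. Pushed past upright, it falls by its own weight to the other stop and stays there.
- hinge_3 (a point): Hinge pin of another stand, built and with axes as at hinge_1. The stands are shuffled along the row, so any stand may be before any bin.
- tag_3 (a joint): Lean of the tag on the stand of hinge_3; build, signs and behaviour as tag_1 and tag_2.
- hinge_4 (a point): Hinge pin of another stand, built and with axes as at hinge_1. The stands are shuffled along the row, so any stand may be before any bin.
- tag_4 (a joint): Lean of the tag on the stand of hinge_4; build, signs and behaviour as tag_1 and tag_2.
- bin_a_place (a point): Tag place of bin_a: point on the board (8 mm over the table), 155 mm before the bin's middle, where its stand stands (within 10 mm). bin_a is FULL: nine capped amber vials, 3 x 3, 25 mm thick, tops 6 mm over the rim. The bin is a clear open tray fixed to the board, 110 mm deep (x), 98 mm wide, 60 mm high, its front wall 100 mm behind this point; bins come in any order.
- bin_b_place (a point): Tag place of bin_b: point on the board (8 mm over the table), 155 mm before the bin's middle, where its stand stands (within 10 mm). bin_b is NOT full (part used): the same tray with only five vials in its nine places.
- bin_c_place (a point): Tag place of bin_c: point on the board (8 mm over the table), 155 mm before the bin's middle, where its stand stands (within 10 mm). bin_c is NOT full (part used): the same tray with only four vials in its nine places.
- bin_d_place (a point): Tag place of bin_d: point on the board (8 mm over the table), 155 mm before the bin's middle, where its stand stands (within 10 mm). bin_d is NOT full (empty): the same tray with no vials.
- vial: Bystander: small amber jar with cap, 23 mm wide, 55 mm high, standing between two stands; origin at its underside. Leave it alone.
- pen: Bystander: black pen, 12 mm thick, about 110 mm long, lying between two stands; origin at its underside. Leave it alone.
- tape: Bystander: small tape roll, 28 mm across, 15 mm high, lying between two stands; origin at its underside. Leave it alone.
- spray: Bystander: white bottle 60 mm thick, 150 mm high, left of the board; origin at its underside. Leave it alone.
- dish: Bystander: white bowl 100 mm wide, 40 mm high, left of the board; origin at its underside. Leave it alone.
- cup: Bystander: clear cup 60 mm wide, 70 mm high, right of the board; origin at its underside. Leave it alone.
Things that resemble listed ones, but are neither listed nor needed, are in the scene too. What is shaped like the part that bears hinge_2 but turquoise is not meant. What is shaped like the part that bears hinge_4 but purple is not meant.

How it is judged:
At the end, for the whole second after the job is handed in: The tag before the one full bin leans towards its bin (joint above +0.65 rad) and the tag before each of the three others leans away (below -0.65 rad), at rest; every stand is upright and within 20 mm of where it started ((horizontal distance between hinge_1 and bin_a_place above 0.057 m or value of joint tag_1 above 0.65 rad) and (horizontal distance between hinge_1 and bin_b_place above 0.057 m or value of joint tag_1 below -0.65 rad) and (horizontal distance between hinge_1 and bin_c_place above 0.057 m or value of joint tag_1 below -0.65 rad) and (horizontal distance between hinge_1 and bin_d_place above 0.057 m or value of joint tag_1 below -0.65 rad) and distance of each of hinge_1, hinge_2, hinge_3, hinge_4 from where it was at the start of the episode below 0.02 m and angle between each of hinge_1, hinge_2, hinge_3, hinge_4's own z axis and vertical below 0.1 rad and velocity of joint tag_1 between -0.1 and 0.1 rad/s and (horizontal distance between hinge_2 and bin_a_place above 0.057 m or value of joint tag_2 above 0.65 rad) and (horizontal distance between hinge_2 and bin_b_place above 0.057 m or value of joint tag_2 below -0.65 rad) and (horizontal distance between hinge_2 and bin_c_place above 0.057 m or value of joint tag_2 below -0.65 rad) and (horizontal distance between hinge_2 and bin_d_place above 0.057 m or value of joint tag_2 below -0.65 rad) and velocity of joint tag_2 between -0.1 and 0.1 rad/s and (horizontal distance between hinge_3 and bin_a_place above 0.057 m or value of joint tag_3 above 0.65 rad) and (horizontal distance between hinge_3 and bin_b_place above 0.057 m or value of joint tag_3 below -0.65 rad) and (horizontal distance between hinge_3 and bin_c_place above 0.057 m or value of joint tag_3 below -0.65 rad) and (horizontal distance between hinge_3 and bin_d_place above 0.057 m or value of joint tag_3 below -0.65 rad) and velocity of joint tag_3 between -0.1 and 0.1 rad/s and (horizontal distance between hinge_4 and bin_a_place above 0.057 m or value of joint tag_4 above 0.65 rad) and (horizontal distance between hinge_4 and bin_b_place above 0.057 m or value of joint tag_4 below -0.65 rad) and (horizontal distance between hinge_4 and bin_c_place above 0.057 m or value of joint tag_4 below -0.65 rad) and (horizontal distance between hinge_4 and bin_d_place above 0.057 m or value of joint tag_4 below -0.65 rad) and velocity of joint tag_4 between -0.1 and 0.1 rad/s); the robot touches nothing.
It fails at once if a tag stand is lifted off the board (more than 10 mm) (height (world z) of any of hinge_1, hinge_2, hinge_3, hinge_4 above 0.078 m).
It fails at once if a tag stand is shoved or carried out of place (more than 20 mm) or tipped (distance of any of hinge_1, hinge_2, hinge_3, hinge_4 from where it was at the start of the episode above 0.02 m or angle between any of hinge_1, hinge_2, hinge_3, hinge_4's own z axis and vertical above 0.2 rad).
It fails at once if one of the loose things standing about is moved more than 25 mm (distance of any of vial, pen, tape, spray, dish, cup from where it was at the start of the episode above 0.025 m).
It also fails if it takes over 67 s, if anything falls off the work surface, if the arm or the gripper's body presses on something with over 40 N, if the wrist force passes 120 N, or if a joint passes its speed limit or range.

## Working session

There is one attempt and no reset: what is moved stays moved. The work goes in short steps, each a Python script; the robot and the scene stay as the last script left them, time stands still between calls to the robot, and variables do not carry over. Pictures are saved under pics/ and viewed, at most 10 in all, crops included, and the job is handed in when it is done.

```bash
mkdir -p pics; python3 - <<'E'
from bench import manip
import cv2,numpy as np
for n in("top","scene"):
    p,d=manip.read_camera(n); cv2.imwrite(f"pics/{n}0.png",p[:,:,::-1]); np.save(f"pics/{n}0.npy",d)
    c=manip.camera_params(n); print(n,c)
print(manip.read_clock(),manip.read_eef_rot())
E
```

```text
top {'mtx': array([[509.29157564,   0.        , 313.44787748],
       [  0.        , 509.29157564, 244.47054812],
       [  0.        ,   0.        ,   1.        ]]), 'R': array([[-2.81118444e-02, -9.99604784e-01,  5.16606018e-07],
       [-9.84755434e-01,  2.76941480e-02, -1.71725856e-01],
       [ 1.71657972e-01, -4.82803927e-03, -9.85144776e-01]]), 't': array([0.03157591, 0.53228027, 1.33082508])}
scene {'mtx': array([[505.92255864,   0.        , 317.52285396],
       [  0.        , 505.92255864, 231.61526976],
       [  0.        ,   0.        ,   1.        ]]), 'R': array([[-0.31060871,  0.95035761, -0.01851059],
       [ 0.68047153,  0.2087195 , -0.70242058],
       [-0.66368722, -0.23077388, -0.71152139]]), 't': array([ 0.16147221, -0.3130082 ,  1.58637625])}
0.1 [-5.61746857e-04  9.88860493e-01  1.48844240e-01  3.41730514e-05]
```

View pics/top0.png

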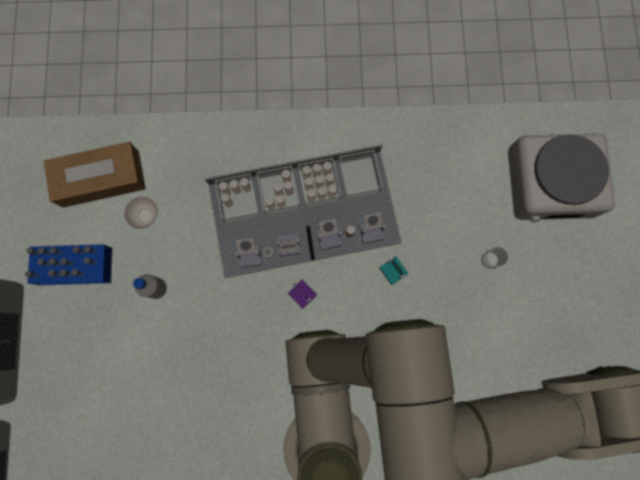

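View pics/scene0.png

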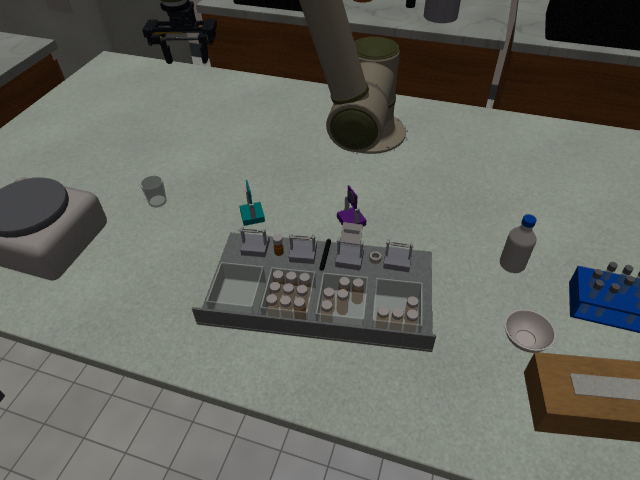

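```bash
python3 - <<'E'
import cv2,numpy as np
a=cv2.imread("pics/top0.png")[200:285,215:405]; a=cv2.resize(a,None,fx=4,fy=4,interpolation=cv2.INTER_CUBIC)
b=cv2.imread("pics/scene0.png")[205:285,225:425]; b=cv2.resize(b,(760,304),interpolation=cv2.INTER_CUBIC)
cv2.imwrite("pics/c0.png",cv2.convertScaleAbs(np.vstack([a[:290],b]),alpha=1.3))
E
```

```text
(no output)
```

View pics/c0.png

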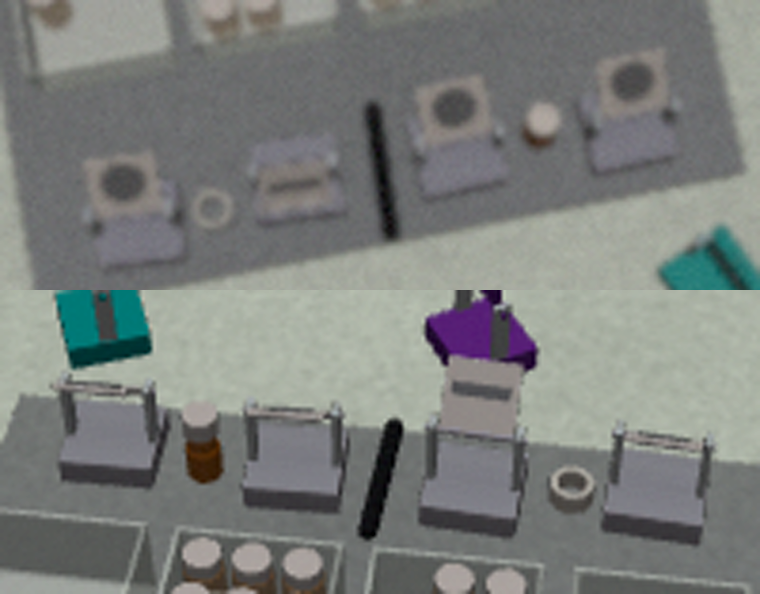

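```bash
cat > h.py <<'E'
import numpy as np
from bench import manip
def px(cam,u,v,z=None,d=None):
    c=manip.camera_params(cam); r=np.linalg.inv(c["mtx"])@[u,v,1]
    o=-c["R"].T@c["t"]; w=c["R"].T@r
    return o+w*(d if z is None else (z-o[2])/w[2])
E
python3 - <<'E'
from h import *
d=np.load("pics/top0.npy")
for n,(u,v) in dict(t1=(122,182),t3=(455,107),t4=(632,81),foot1=(140,243),foot4=(632,143),board=(300,120)).items():
    u,v=215+u/4,200+v/4; dd=np.median(d[int(v)-1:int(v)+2,int(u)-1:int(u)+2]); print(n,px("top",u,v,d=dd).round(4),px("top",u,v,z=.084).round(4))
# pin ends, z=.07
for n,(u,v) in dict(p1l=(90,213),p1r=(170,195),p4l=(590,133),p4r=(676,110)).items(): print(n,px("top",215+u/4,200+v/4,z=.07).round(4))
# pin ends in scene picture (crop x3.8, y3.8)
for n,(u,v) in dict(s4l=(68,387),s4r=(150,392),s1l=(618,436),s1r=(706,446)).items(): print(n,px("scene",225+u/3.8,205+(v-290)/3.8,z=.07).round(4))
for n,(u,v) in dict(bl=(225,277),br=(400,243),kl=(208,180),kr=(381,149)).items(): print(n,px("top",u,v,z=.008 if n[0]=='b' else .06).round(4))
E
```

```text
t1 [0.5274 0.1944 0.0909] [0.5286 0.1953 0.084 ]
t3 [ 0.5716 -0.0248  0.0893] [ 0.5727 -0.025   0.084 ]
t4 [ 0.5862 -0.1423  0.0876] [ 0.587  -0.1428  0.084 ]
foot1 [0.4958 0.1904 0.0289] [0.4878 0.1837 0.084 ]
foot4 [ 0.5559 -0.1478  0.0274] [ 0.5453 -0.1408  0.084 ]
board [0.5824 0.0807 0.008 ] [0.5669 0.0776 0.084 ]
p1l [0.5108 0.2184 0.07  ]
p1r [0.5214 0.1653 0.07  ]
p4l [ 0.5555 -0.1149  0.07  ]
p4r [ 0.5695 -0.173   0.07  ]
s4l [ 0.5788 -0.1641  0.07  ]
s4r [ 0.5679 -0.1138  0.07  ]
s1l [0.5198 0.1694 0.07  ]
s1r [0.5125 0.2211 0.07  ]
bl [0.4557 0.262  0.008 ]
br [ 0.537  -0.2243  0.008 ]
kl [0.7176 0.3    0.06  ]
kr [ 0.7932 -0.1776  0.06  ]
```

```bash
python3 - <<'E'
from h import *
import cv2
yaw=.17; q=[0,np.cos(yaw/2),np.sin(yaw/2),0]; ex=np.array([np.cos(yaw),np.sin(yaw),0])
manip.grasp(5)
for h in ([.569,-.142,0],[.513,.193,0]):
    h=np.array(h); at=lambda dx,z:h+dx*ex+[0,0,z]
    manip.movep(at(.062,.2),q)
    manip.servo_line(at(.062,.088),feed=.1)
    s=manip.servo_line(at(-.004,.088),feed=.04,stop_force=6)
    print(s,manip.read_position(),manip.read_force(),manip.read_clock())
    manip.servo_line(at(.03,.088) if not s else at(.062,.088),feed=.08)
    manip.servo_line(manip.read_position()+[0,0,.112],feed=.12)
manip.movep([.3,-.4,.3],q); manip.dwell(.5)
p,_=manip.read_camera("top"); s,_=manip.read_camera("scene")
a=cv2.resize(p[200:285,215:405],(760,340),interpolation=cv2.INTER_CUBIC)[:290]
b=cv2.resize(s[205:285,225:425],(760,304),interpolation=cv2.INTER_CUBIC)
cv2.imwrite("pics/c1.png",cv2.convertScaleAbs(np.vstack([a,b])[:,:,::-1],alpha=1.3)); print(manip.read_clock())
E
```

```text
False [ 0.56515978 -0.14264434  0.08797188] [-0.55782995  0.73470094 -0.45489459] 6.6333
False [0.50919831 0.19233057 0.08799513] [0.12365205 0.11789762 0.13847486] 12.6417
17.225
```

View pics/c1.png

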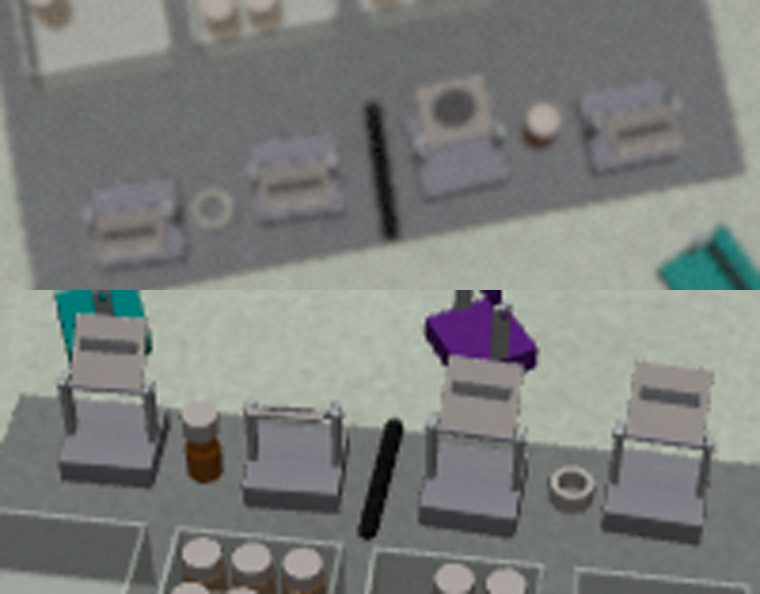

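The picture shows the outer tags (crop pixels about 125,230 and 640,130) now bar up. Only the full bin's tag (455,107) is disc up, and the stands and bystanders haven't moved.

```bash
python3 -c "
from bench import manip
print(manip.sign_off())"
```

```text
the job is handed in; nothing more can be done
None
```

I tipped the two wrong tags (before the empty bin and the four-vial bin) to bar up; the full bin's tag stays disc up, the final picture showed all four tags correct and nothing else moved, and I handed the job in at about 17 s with no verdict returned.

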